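Bond the ink cartons on the print stall

ROBOT

A 6-joint arm with a two-finger parallel gripper is mounted at the origin on the work surface. World frame = base frame: x ahead of the robot, y to its left, z up, the work surface at z = 0. Lengths are in mm, angles in degrees, forces in N, time in s.
With the tool pointing down it reaches from about 350 to 850 mm from the base axis. Payload 8.1 kg.
Tool frame: the origin (TCP) lies between the finger pads; the fingertips stand 22 mm ahead of it and the grasp point (between the pads) lies 3 mm ahead of it; z points along the fingers, y is the line along which they close (so a half turn about z gives the same grasp; the last joint's range is limited). The gripper opens to 85 mm and grips with 20 to 120 N. Pads are 22 mm wide; open, the fingers measure 114 mm over their backs; the gripper's body (76 mm by 85 mm) begins 54 mm behind the grasp point. The pads swing forward as they close: fully open they stand 13 mm farther back than shut.
Start: joints at [72.342, 7.471, 85.268, -0, 87.261, -4.893], TCP at [132.554, 585.179, 253.292] pointing down, gripper open.
Joint ranges: [-169.43, 169.43], [-51.17, 129.36], [1.28, 143.12], [-76.62, 256.62], [0, 156.53], [-152.29, 152.29]. Speed limits (degrees/s): [136.94, 136.94, 159.86, 180, 180, 180].

INTERFACE

Orientations are given as [roll, pitch, yaw] about the fixed x, y, z axes, in that order (R = Rz(yaw) Ry(pitch) Rx(roll)).
In Python, from bench import r, vision gives the robot as it stands.
- The arm moves only by the tool step_arm, never from a script. Its argument "targets" is a list that holds one entry, the list of rows, each a list of 6 numbers: the shift along the world's x, y, z in mm, then the turn, a rotation vector about the world's x, y, z in rad. In form: [[[x, y, z, rx, ry, rz], ...]]. A call has 1 to 12 rows; each row is the pose to reach, as a shift and turn from the pose commanded when the call began; what a row does not reach only later rows make up. A row lasts 1/12 s, in which the tool goes at most 41.7 mm and 7.16 degrees, less where a joint would pass 70% of its speed; a pose out of reach is approached as far as the arm can. A call with a gripper value outside its range is refused whole. "fingers" is the gripper's target within -1 to 1 (shut at 1, half-way at 0, fully open at -1), set as the call begins (left out, the last holds). The fingers move at their own pace and stop on an object; "newtons" is the grip in N (left out, the last holds). Time passes only in rows, so rows that repeat a pose let the fingers close. It gives the time, the measured TCP pose, the force, the opening and the grip force at its end, in the units of the state.
- r.sense(): the state, without advancing time (a new reading comes with each control period).
- vision.snapshot(name): name is "side" or "top"; returns a dict with "img" (400x640x3 uint8, blue, green, red), "mtx" (3x3 intrinsics, pixels), "eye" and "attitude" of the camera in the world. Camera axes: x right, y up, looking along -z (the intrinsics and any distortion apply to the point x, -y, -z); pixel columns grow to the right and rows downward; lengths in mm; the calibration is good to about 2 mm. A picture is of the moment at which its call begins. There is no depth.
- r.hand_in(): hands the job in; it is judged then, once.
The state is a dict: "time": time; "joint_pos": joint angles; "qd": joint speeds; "joint_efforts": joint torques, N m; "tool_pos": TCP position; "tcp_rot": TCP orientation; "ft_force": force on the tool from outside, world axes, zero at the start; "wrist_torque": the same for the moment, N m; "finger_gap": finger opening in mm; "grip_force": force on a finger pad.
Only numpy, scipy, OpenCV 4.12 (cv2) and the standard library are available. Lean on these libraries where they do the work, as an engineer would, in place of code of your own. Each camera call takes 0.05 s, during which the arm holds its last target. There are 200 camera calls.

TASK

Start a brick-bonded stack of ink cartons on the stall table. First push the two cartons lying on the table together end to end so that they touch and form one straight row; then slide the third carton off the planks onto them, so that it lies flat across their joint, half on each, square and flush with the row and clear of the planks. Leave the ink tub, tape roll and squeegee where they are.

Things in the scene. Friction and masses are not known exactly. Their poses are not given: they have to be found in the camera images.
- carton_a_mid (a point): Closed cardboard ink carton, 84 (x) by 120 (y) by 42 mm high, 0.3 to 0.6 kg, pale tape lengthwise over its top; wide for most grippers, easily pushed. This point is its centre, 21 mm above its underside. On the table beyond the planks, about parallel to them; its +y end faces carton b, 50 to 80 mm between them at the start.
- carton_b_mid (a point): Closed cardboard ink carton, 84 (x) by 120 (y) by 42 mm high, 0.3 to 0.6 kg, pale tape lengthwise over its top; wide for most grippers, easily pushed. This point is its centre, 21 mm above its underside. It lies on the table in line with carton a, on a's +y side; its -y end faces carton a.
- carton_c_mid (a point): Closed cardboard ink carton, 84 (x) by 120 (y) by 42 mm high, 0.3 to 0.6 kg, pale tape lengthwise over its top; wide for most grippers, easily pushed. This point is its centre, 21 mm above its underside. It lies on top of the planks at the start, up to 60 mm to either side of the planks' middle and slightly askew. It slides freely; its +x side faces the row of the other two cartons.
- planks: Two dark wooden planks stacked flat, fixed to the table: together 100 mm wide (its x), 360 mm long (its y), 44 mm high, so their top is 2 mm above the tops of the two cartons on the table. The origin is the centre of the underside; +x points to the cartons on the table, whose near faces are 15 to 25 mm from the planks' edge.
- ink_tub: Bystander: upright white plastic ink tub with a black cap, diameter 84 mm, 85 mm high; origin at the centre of its underside. It stands beyond carton b's outer end.
- tape_roll: Bystander: roll of pale masking tape lying flat, outer diameter 100 mm, 24 mm high; origin at the centre of its underside. It lies beyond carton a's outer end.
- squeegee: Bystander: printing squeegee lying flat, wooden bar with a black rubber blade, 75 mm (its x, from -25 to +50 mm) by 260 mm (its y), 20 mm high; origin at the underside of the wooden bar. It lies on the far side of the two cartons on the table.
Mind the look-alikes: they are no part of the job. What is shaped like the part that bears carton_a_mid but blue is not meant.

How it is judged (in metres and radians):
On the way:
1. the two cartons on the table touch end to end in one straight row (gap under 7 mm, under 12 mm sideways offset), while the third is still on the planks (y of carton_b_mid in the frame of carton_a_mid between 0.112 and 0.127 m and x of carton_b_mid in the frame of carton_a_mid between -0.012 and 0.012 m and angle between the x axis of carton_b_mid and the x axis of carton_a_mid, either way round below 0.12 rad and angle between each of carton_a_mid, carton_b_mid's own z axis and vertical below 0.06 rad and height (world z) of each of carton_a_mid, carton_b_mid below 0.026 m and x of carton_c_mid in the frame of planks between -0.06 and 0.045 m and height (world z) of carton_c_mid above 0.058 m), for 0.2 s.
At the end, for the whole second after the job is handed in: Lower cartons flat, end to end (gap < 7 mm, sideways offset < 12 mm, 0.12 rad); the third flat on both, its centre within 15 mm of the joint lengthwise and of the centre line crosswise, square within 0.12 rad, not over the planks; all released and still (y of carton_b_mid in the frame of carton_a_mid between 0.112 and 0.127 m and x of carton_b_mid in the frame of carton_a_mid between -0.012 and 0.012 m and angle between the x axis of each of carton_b_mid, carton_c_mid and the x axis of carton_a_mid, either way round below 0.12 rad and angle between each of carton_a_mid, carton_b_mid, carton_c_mid's own z axis and vertical below 0.06 rad and height (world z) of each of carton_a_mid, carton_b_mid below 0.026 m and y of carton_c_mid in the frame of carton_a_mid between 0.045 and 0.078 m and y of carton_c_mid in the frame of carton_b_mid between -0.078 and -0.045 m and x of carton_c_mid in the frame of carton_a_mid between -0.015 and 0.015 m and x of carton_c_mid in the frame of carton_b_mid between -0.015 and 0.015 m and z of carton_c_mid in the frame of carton_a_mid between 0.038 and 0.046 m and x of carton_c_mid in the frame of planks above 0.091 m); the robot touches nothing.
It fails at once if the ink tub is shifted more than 25 mm or tipped (distance of ink_tub from where it was at the start of the episode above 0.025 m or angle between ink_tub's own z axis and vertical above 0.3 rad).
It fails at once if the tape roll is shifted more than 25 mm or tipped (distance of tape_roll from where it was at the start of the episode above 0.025 m or angle between tape_roll's own z axis and vertical above 0.3 rad).
It fails at once if the squeegee is shifted more than 25 mm or tipped (distance of squeegee from where it was at the start of the episode above 0.025 m or angle between squeegee's own z axis and vertical above 0.3 rad).
It also fails if it takes over 64 s, if anything falls off the work surface, if the arm or the gripper's body presses on something with over 40 N, if the wrist force passes 120 N, or if a joint passes its speed limit or range.

## Working session

There is one attempt and no reset: what is moved stays moved. The work goes in short steps, Python scripts to look and compute and a tool call to move; the robot and the scene stay as the last step left them, time stands still between calls to the robot, and variables do not carry over. Pictures are saved under pics/ and viewed, at most 10 in all, crops included, and the job is handed in when it is done.

Besides the shell and the picture viewer there is one more tool, called after "Emit:" as name(argument=value, ...), one argument or row to a line, values as JSON. step_arm: Moves the arm, as the interface text tells. Its arguments: {"type":"object","properties":{"targets":{"type":"array"},"fingers":{"type":"number"},"newtons":{"type":"number"}},"required":["targets"]}

```bash
mkdir -p pics; ls; python3 - <<'E'
from bench import r, vision
import cv2,numpy as np
for n in("top","side"):
    s=vision.snapshot(n); cv2.imwrite(f"pics/{n}0.png",s["img"]); print(n,s["mtx"],s["eye"],s["attitude"],[k for k in s])
print(r.sense())
E
```

```text
pics
top [[478.03941144   0.         318.06432809]
 [  0.         478.03941144 192.50597618]
 [  0.           0.           1.        ]] [ 414.13195452   -4.92362566 1604.64695455] [  3.62213383  -0.73975153 -89.38320329] ['img', 'mtx', 'eye', 'attitude']
side [[394.86361009   0.         322.98773983]
 [  0.         394.86361009 192.26038094]
 [  0.           0.           1.        ]] [ 396.75086508 -841.04920272  652.08286274] [54.95616038 -1.2407695  -6.81591414] ['img', 'mtx', 'eye', 'attitude']
{'time': 0.1, 'joint_pos': array([ 7.23422225e+01,  7.51096283e+00,  8.53229076e+01,  1.19355208e-03,
        8.72624371e+01, -4.89467924e+00]), 'qd': array([ 0.01437814, -0.11098927, -0.05555564,  0.06221259,  0.14959685,
        0.03418818]), 'joint_efforts': array([ 1.02464652e-03, -5.70948744e+01, -5.01946235e+01, -1.87541018e-04,
        8.06470314e-03, -3.62207049e-05]), 'tool_pos': array([132.39983623, 584.7375339 , 252.34867935]), 'tcp_rot': array([-1.79904145e+02, -9.40512797e-03,  1.67236836e+02]), 'ft_force': array([ 0.47015506, -0.15034536,  0.36469599]), 'wrist_torque': array([ 0.03568329, -0.01820586, -0.01252723]), 'grip_force': 0.0, 'finger_gap': 85.21041585512002}
```

View pics/top0.png

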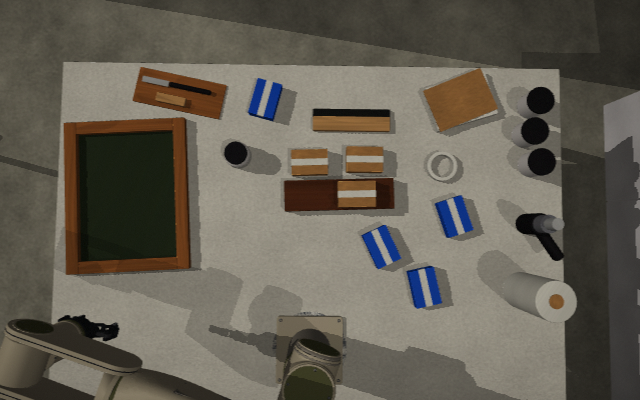

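View pics/side0.png

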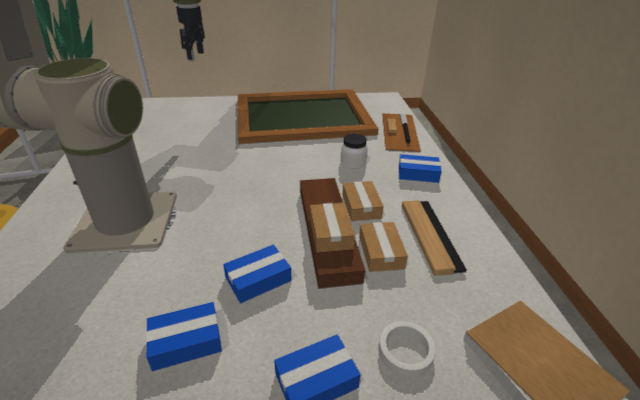

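The top view shows a (col 365, row 159), b (310, 161) and c on the planks (357, 194). The tub is at (236, 153), the tape roll at (442, 166) and the squeegee at (351, 120). The side view agrees. Next I measure with colour masks.

```bash
cat > h.py <<'E'
from bench import r, vision
import cv2,numpy as np
from scipy.spatial.transform import Rotation as R
def cast(s,uv,z):
    K=s["mtx"]; uv=np.atleast_2d(uv).astype(float)
    d=np.c_[(uv[:,0]-K[0,2])/K[0,0],-(uv[:,1]-K[1,2])/K[1,1],-np.ones(len(uv))]
    d=d@R.from_euler("xyz",s["attitude"],degrees=True).as_matrix().T
    e=np.array(s["eye"]); return (e+d*((z-e[2])/d[:,2])[:,None])[:,:2]
def rect(p):
    (c,(w,h),a)=cv2.minAreaRect(p.astype(np.float32))
    if w>h: w,h,a=h,w,a-90     # a: yaw of the short axis
    return np.round([*c,w,h,(a+45)%180-45],1)
def blobs(m,amin):
    n,l,st,_=cv2.connectedComponentsWithStats(m.astype(np.uint8))
    return [np.argwhere(l==i)[:,::-1] for i in range(1,n) if st[i,4]>=amin]
def roi(m,x0,y0,x1,y1):
    o=np.zeros(m.shape,bool); o[y0:y1,x0:x1]=m[y0:y1,x0:x1]; return o
def outline(s,b,z):   # world rectangle of a pixel blob (pixel corners)
    q=np.vstack([b+[dx,dy] for dx in(-.5,.5) for dy in(-.5,.5)]); return cast(s,q,z)
def look():
    s=vision.snapshot("top"); h=cv2.cvtColor(s["img"],cv2.COLOR_BGR2HSV); H,S,V=[h[...,i].astype(int) for i in range(3)]
    tape=(S<70)&(V>165); card=(H>5)&(H<25)&(S>90)&(V>105)
    return s,H,S,V,tape,card
def cartons(x0=280,y0=138,x1=400,y1=214):
    s,H,S,V,tape,card=look()
    cb=roi(card,x0,y0,x1,y1).astype(np.uint8); hull=np.zeros_like(cb)
    m=cv2.morphologyEx(cb,cv2.MORPH_CLOSE,np.ones((11,1),np.uint8))
    for b in blobs(m,150):
        z=86 if b[:,1].mean()>178 else 42
        p=outline(s,b,z); print("card px",b.mean(0).round(1),"z",z,"rect",rect(p),"mean",cast(s,b.mean(0)[None],z)[0].round(1))
    for b in blobs(roi(tape,x0,y0,x1,y1)&(cv2.dilate(m,np.ones((1,1)))>0),20):
        z=86 if b[:,1].mean()>178 else 42
        w=cast(s,b,z); c=w.mean(0); v=np.linalg.svd(w-c)[2][0]; v=v*np.sign(v[1])
        print("tape",c.round(1),"yaw",np.degrees(np.arctan2(-v[0],v[1])).round(1),"n",len(b))
    return s
E
python3 - <<'E'
from h import *
s=cartons(); h=cv2.cvtColor(s["img"],cv2.COLOR_BGR2HSV)
for u,v in((365,150),(365,159),(365,169),(310,152),(310,161),(310,170),(357,185),(357,194),(357,204),(300,195),(300,184),(388,195),(330,150)): print(u,v,h[v,u])
H,S,V=[h[...,i].astype(int) for i in range(3)]
pl=roi(((H<12)|(H>170))&(S>110)&(V<105),270,172,400,216)
for b in blobs(pl,200): print("planks",rect(outline(s,b,44)),b.min(0),b.max(0))
sq=roi((H>8)&(H<25)&(S>60)&(V>110),305,100,400,135)
for b in blobs(sq,100): print("wood",rect(outline(s,b,20)))
for b in blobs(roi(V<50,220,135,255,170),100): print("cap",rect(outline(s,b,85)))
for b in blobs(roi((S<60)&(V>170),420,145,465,190),60): print("roll",rect(outline(s,b,24)))
cv2.imwrite("pics/crop1.png",cv2.resize(s["img"][130:220,220:470],None,fx=3.2,fy=3.2,interpolation=cv2.INTER_CUBIC))
E
```

```text
card px [360.2 176. ] z 42 rect [ 569.5 -161.4  148.   202.3   90.1] mean [ 569.4 -161.8]
card px [309.2 161.2] z 42 rect [615.2   6.8  86.  121.8   0.7] mean [616.2   6.1]
tape [ 625.3 -219.6] yaw 3.9 n 26
tape [615.2 -35.8] yaw 11.2 n 31
tape [ 509.7 -188. ] yaw -6.2 n 45
365 150 [ 15 162 118]
365 159 [ 21  27 163]
365 169 [ 16 165 119]
310 152 [ 15 165 116]
310 161 [ 23  28 162]
310 170 [ 15 163 122]
357 185 [ 15 162 120]
357 194 [ 22  28 162]
357 204 [ 15 162 121]
300 195 [ 10 193  58]
300 184 [ 10 193  49]
388 195 [ 11 205  36]
330 150 [ 24  31 154]
planks [508.6 -92.7 103.2 358.8   2.1] [285 178] [393 210]
wood [ 7.495e+02 -1.307e+02  4.930e+01  2.625e+02 -3.000e-01]
cap [634.  243.2  73.4  74.   90.7]
```

View pics/crop1.png

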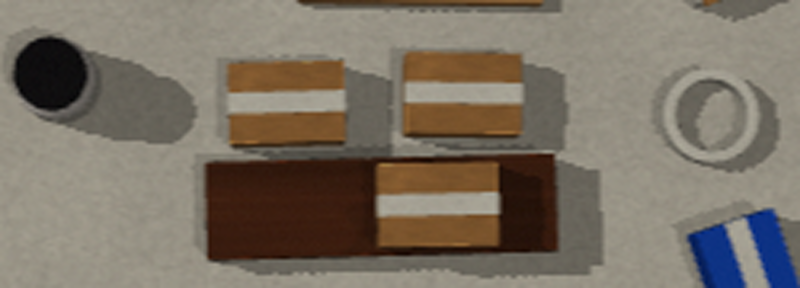

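The crop shows all three cartons separated, with c at yaw near 1° and the planks tilted by about 2°. I'll split the masks so that each carton is measured on its own.

```bash
python3 - <<'E'
t=open("h.py").read(); i=t.index("def cartons")
open("h.py","w").write(t[:i]+'''def cartons(split=176,z2=86,x0=270,y0=136,x1=410,y1=216):
    s,H,S,V,tape,card=look()
    out=[]
    for z,ya,yb in((42,y0,split),(z2,split+1,y1)):
        cb=roi(card,x0,ya,x1,yb).astype(np.uint8)
        m=cv2.morphologyEx(cb,cv2.MORPH_CLOSE,np.ones((11,1),np.uint8))
        for b in blobs(m,250):
            # fit left/right/top/bottom edges of the blob, by its row and column extents
            w=cast(s,b,z); C=w.mean(0)
            cols=[c for c in np.unique(b[:,0])][3:-3]
            mid=np.array([[c,b[b[:,0]==c,1].mean()] for c in cols]); q=cast(s,mid,z)
            k=np.polyfit(q[:,1],q[:,0],1)
            a=[np.array(e) for e in zip(*[(b[b[:,1]==y,0].min(),b[b[:,1]==y,0].max()) for y in np.unique(b[:,1])[3:-3]])]
            px=b.mean(0)
            print("z",z,"px",px.round(1),"C",C.round(1),"rect",rect(outline(s,b,z)),"yaw(midline)",-np.degrees(np.arctan(k[0])).round(1),
              "yends",cast(s,[[a[0].mean()-.5,px[1]],[a[1].mean()+.5,px[1]]],z)[:,1].round(1))
    return s
''')
from h import *
s=cartons(); h=cv2.cvtColor(s["img"],cv2.COLOR_BGR2HSV)
H,S,V=[h[...,i].astype(int) for i in range(3)]
for z,row in ((44,0),):
  e=[]; 
  for c in range(290,335,1):
    col=(V[172:216,c]<80)&(S[172:216,c]>150); y=np.where(col)[0]+172; e.append([c,y.min()-.5,y.max()+.5])
  for c in range(380,392):
    col=(V[172:216,c]<80)&(S[172:216,c]>150); y=np.where(col)[0]+172; e.append([c,y.min()-.5,y.max()+.5])
  e=np.array(e)
  for j in(1,2):
    q=cast(s,e[:,[0,j]],44); k=np.polyfit(q[:,1],q[:,0],1); print("plank edge yaw",-np.degrees(np.arctan(k[0])),"x at y=-90",np.polyval(k,-90),"x at 0",k[1])
E
```

```text
z 42 px [364.  158.4] C [ 627.8 -174.2] rect [ 627.4 -174.3   86.2  122.7    0.7] yaw(midline) -1.5 yends [-113.2 -235.2]
z 42 px [309.1 161.2] C [616.2   6.7] rect [615.2   6.8  86.  121.8   0.7] yaw(midline) 2.1 yends [ 66.9 -54. ]
z 86 px [356.4 193.3] C [ 509.5 -145.7] rect [ 508.8 -146.2   83.   121.5    0.6] yaw(midline) 1.5 yends [ -87.5 -204.4]
plank edge yaw -0.43830859163968816 x at y=-90 566.8034562663814 x at 0 567.491963222981
plank edge yaw 2.285980764540365 x at y=-90 459.1766927428712 x at 0 455.5839760070258
```

Measured poses, centre in mm with yaw:
- **a:** (628, -174), yaw about 0°
- **b:** (616, 7), yaw about 2°
- **c:** (509, -146), yaw about 1.5°
- **planks:** (508, -93), yaw about 2°

All sizes match the given ones. The plan:
1. Push b along -y to a with two half-open fingers.
2. Square the row with a wide push from the far side, across the joint.
3. Slide c along the planks to the joint.
4. Push c across onto the row.

Emit:
step_arm(
  targets=[
    [[480,-480,0,0,0,-1.313],[480,-480,0,0,0,-1.313],[480,-480,0,0,0,-1.313],[480,-480,0,0,0,-1.313],[480,-480,0,0,0,-1.313],[480,-480,0,0,0,-1.313],[480,-480,0,0,0,-1.313],[480,-480,0,0,0,-1.313],[480,-480,0,0,0,-1.313],[480,-480,0,0,0,-1.313],[480,-480,0,0,0,-1.313],[480,-480,0,0,0,-1.313]],
  ],
  fingers=0,
  newtons=30,
)

```text
time: 1.2
tool_pos: [487.2, 229.8, 253.3]
tcp_rot: [180.0, -0.0, 91.7]
ft_force: [0.6, 1.0, -0.2]
finger_gap: 42.6
grip_force: 0.0
```

Emit:
step_arm(
  targets=[
    [[42,-42,0,0,0,0],[84,-84,0,0,0,0],[126,-125,-40,0,0,0],[126,-125,-80,0,0,0],[126,-125,-120,0,0,0],[126,-125,-160,0,0,0],[126,-125,-200,0,0,0],[126,-125,-216,0,0,0],[126,-125,-216,0,0,0],[126,-125,-216,0,0,0],[126,-125,-216,0,0,0],[126,-125,-216,0,0,0]],
  ],
)

```text
time: 2.2
tool_pos: [614.6, 107.1, 41.1]
tcp_rot: [179.7, -0.0, 92.0]
ft_force: [-0.1, 0.9, -0.1]
finger_gap: 42.5
grip_force: 0.0
```

Emit:
step_arm(
  targets=[
    [[0,-8,0,0,0,0],[0,-16,0,0,0,0],[1,-24,0,0,0,0],[1,-32,0,0,0,0],[2,-40,0,0,0,0],[2,-48,0,0,0,0],[3,-56,0,0,0,0],[3,-62,0,0,0,0],[4,-68,0,0,0,0],[4,-74,0,0,0,0],[5,-80,0,0,0,0],[5,-80,0,0,0,0]],
  ],
)

```text
time: 3.2
tool_pos: [617.0, 25.2, 37.0]
tcp_rot: [-180.0, 0.0, 92.0]
ft_force: [0.1, -0.1, -0.9]
finger_gap: 42.6
grip_force: 0.0
```

```bash
python3 - <<'E'
from h import *
s=cartons(); print(r.sense()["tool_pos"],r.sense()["ft_force"])
cv2.imwrite("pics/p2.png",cv2.resize(s["img"][120:230,220:470],None,fx=3.2,fy=3.2,interpolation=cv2.INTER_CUBIC))
E
```

```text
z 42 px [366.3 155.6] C [ 636.9 -181.8] rect [ 6.277e+02 -1.741e+02  8.610e+01  1.223e+02  1.000e-01] yaw(midline) -9.9 yends [-141.8 -235.2]
z 86 px [353.6 196.5] C [ 498.9 -136.7] rect [ 5.086e+02 -1.460e+02  8.300e+01  1.212e+02  5.000e-01] yaw(midline) -13.5 yends [ -87.6 -174.3]
[616.87690309  25.48784509  36.87402057] [0.75206439 0.27556904 0.9809048 ]
```

View pics/p2.png

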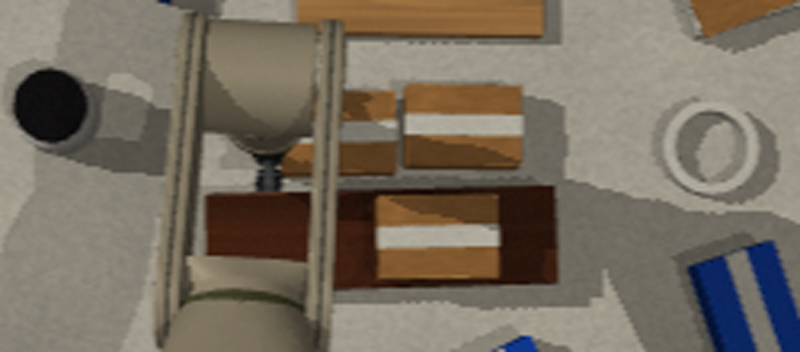

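b follows squarely: its right end is at crop column 396, with a's left end at 404, so the gap is about 8 mm. I continue until they press together.

Emit:
step_arm(
  targets=[
    [[0,-3,0,0,0,0],[0,-6,0,0,0,0],[0,-9,0,0,0,0],[0,-12,0,0,0,0],[0,-15,0,0,0,0],[0,-18,0,0,0,0],[0,-18,0,0,0,0]],
  ],
)

```text
time: 3.83
tool_pos: [616.9, 8.0, 37.0]
tcp_rot: [-180.0, 0.0, 92.0]
ft_force: [0.3, 0.3, -0.3]
finger_gap: 42.4
grip_force: 0.1
```

Emit:
step_arm(
  targets=[
    [[0,22,0,0,0,0],[0,30,40,0,0,-0.125],[0,30,80,0,0,-0.25],[20,0,110,0,0,-0.375],[40,-30,110,0,0,-0.5],[60,-60,110,0,0,-0.625],[80,-90,110,0,0,-0.75],[80,-128,110,0,0,-0.875],[80,-128,110,0,0,-1.0],[80,-128,110,0,0,-1.125],[80,-128,110,0,0,-1.25],[80,-128,110,0,0,-1.375]],
  ],
  fingers=-0.9,
)

```text
time: 4.83
tool_pos: [697.2, -120.6, 147.4]
tcp_rot: [179.9, -0.0, 12.8]
ft_force: [-0.3, 0.1, 0.5]
finger_gap: 81.1
grip_force: 0.0
```

```bash
python3 - <<'E'
from h import *
s=cartons()
cv2.imwrite("pics/p3.png",cv2.resize(s["img"][120:230,220:470],None,fx=3.2,fy=3.2,interpolation=cv2.INTER_CUBIC))
E
```

```text
z 42 px [348.6 158.2] C [ 627.6 -123.3] rect [ 626.7 -121.6   86.2  148.8    0.7] yaw(midline) 4.9 yends [ -56.2 -183.9]
```

View pics/p3.png

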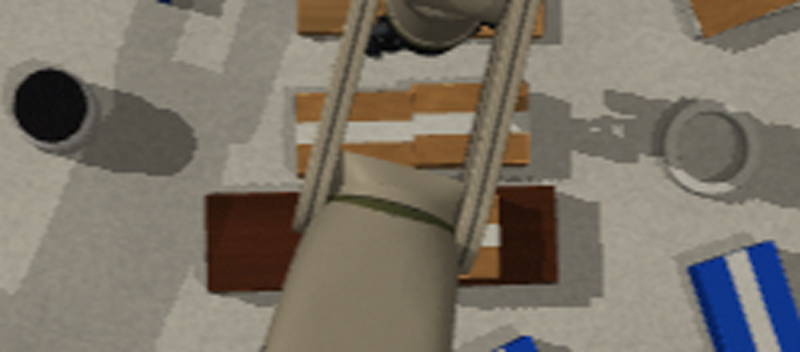

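The cartons touch end to end, with the joint at crop column 413 (y about -124). A side step of about 6 mm is left, so I square the row from the far side with the fingers spanning the joint.

Emit:
step_arm(
  targets=[
    [[0,-3,0,0,0,-0.1],[0,-3,-20,0,0,-0.19],[0,-3,-60,0,0,-0.19],[0,-3,-100,0,0,-0.19],[0,-3,-115,0,0,-0.19],[0,-3,-115,0,0,-0.19],[-5,-3,-115,0,0,-0.19],[-10,-3,-115,0,0,-0.19],[-14,-3,-115,0,0,-0.19],[-18,-3,-115,0,0,-0.19],[-18,-3,-115,0,0,-0.19]],
  ],
)

```text
time: 5.8
tool_pos: [680.0, -122.8, 34.9]
tcp_rot: [179.9, -0.2, 2.3]
ft_force: [-0.6, -0.2, -0.1]
finger_gap: 81.4
grip_force: 0.0
```

```bash
python3 - <<'E'
from h import *
s,H,S,V,tape,card=look()
# visible columns: edges of row in world
cb=roi(card|((S<60)&(V>120)),300,140,400,178)
for c in range(310,388,3):
    y=np.where(roi(card,300,136,400,176)[:,c])[0]
    if len(y)>8: print(c,y.min(),y.max(),cast(s,[[c,y.min()-.5],[c,y.max()+.5]],42)[:,0].round(1))
print(r.sense()["tool_pos"],r.sense()["ft_force"])
E
```

```text
313 149 173 [658.3 575.6]
316 149 173 [658.5 575.7]
319 149 171 [658.6 582.4]
322 149 157 [658.7 628.9]
331 154 171 [642.5 582.9]
334 149 172 [659.2 579.7]
337 149 172 [659.3 579.9]
340 151 173 [652.8 576.7]
343 151 173 [653.  576.8]
346 152 173 [649.8 576.9]
349 153 171 [646.6 583.6]
352 154 170 [643.4 587.1]
355 162 170 [617.  587.2]
358 155 170 [640.3 587.3]
361 162 170 [617.2 587.4]
379 162 170 [617.9 588.1]
385 162 170 [618.2 588.4]
[ 679.96979979 -122.73537713   34.41017726] [ 0.70005796 -0.21224711  0.29817713]
```

Emit:
step_arm(
  targets=[
    [[-3,0,0,0,0,0],[-6,0,0,0,0,0],[-8,0,0,0,0,0],[-8,0,0,0,0,0]],
  ],
)

```text
time: 6.18
tool_pos: [672.8, -122.8, 34.2]
tcp_rot: [179.9, -0.2, 2.4]
ft_force: [5.5, -0.3, 3.8]
finger_gap: 81.1
grip_force: 2.4
```

Emit:
step_arm(
  targets=[
    [[15,0,0,0,0,0],[25,0,20,0,0,0],[25,0,60,0,0,0],[25,0,100,0,0,0],[-10,30,115,0,0,0],[-40,60,115,0,0,0],[-70,90,115,0,0,0],[-100,120,115,0,0,0],[-130,150,115,0,0,0],[-150,180,115,0,0,0],[-160,220,115,0,0,0],[-160,260,115,0,0,0]],
  ],
)

```text
time: 7.18
tool_pos: [508.1, 137.1, 147.0]
tcp_rot: [180.0, 0.1, 2.3]
ft_force: [1.2, -1.0, 0.1]
finger_gap: 81.1
grip_force: 0.0
```

```bash
python3 - <<'E'
from h import *
s=cartons(); print(r.sense()["tool_pos"])
cv2.imwrite("pics/p4.png",cv2.resize(s["img"][120:230,220:470],None,fx=3.2,fy=3.2,interpolation=cv2.INTER_CUBIC))
E
```

```text
z 42 px [348.7 160.6] C [ 619.7 -123.8] rect [ 619.5 -123.7   86.6  244.3    2. ] yaw(midline) 1.9 yends [  -3.5 -244.7]
z 86 px [357.6 192.1] C [ 513.2 -149.5] rect [ 508.8 -146.2   83.   121.5    0.6] yaw(midline) -4.5 yends [ -91.4 -206.6]
[508.55272141 144.65131839 147.48941924]
```

View pics/p4.png

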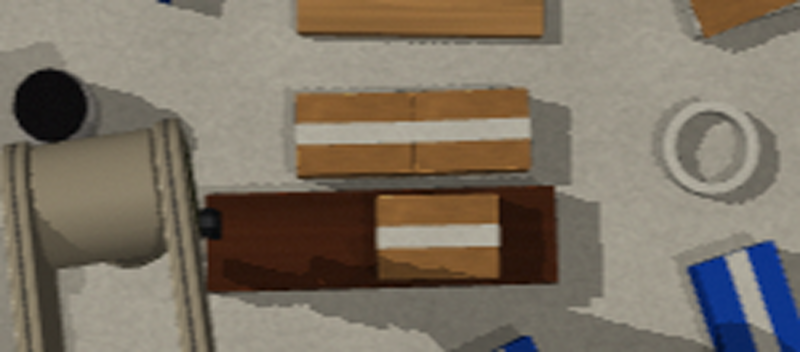

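The row is straight and flush, yaw 2°, with its joint at crop (413, 133), which is (620, -124) mm. Next I push c along the planks by about +18 mm in y, at its -y end.

Emit:
step_arm(
  targets=[
    [[0,-30,20,0,0,0.12],[0,-70,20,0,0,0.245],[0,-110,20,0,0,0.37],[0,-150,20,0,0,0.495],[0,-190,20,0,0,0.62],[0,-230,20,0,0,0.745],[0,-270,20,0,0,0.87],[0,-310,20,0,0,0.995],[0,-350,20,0,0,1.12],[0,-386,20,0,0,1.245],[0,-386,20,0,0,1.37],[0,-386,10,0,0,1.495]],
  ],
  fingers=0,
)

```text
time: 8.23
tool_pos: [511.3, -254.7, 159.2]
tcp_rot: [179.8, 0.1, 82.3]
ft_force: [0.7, 0.1, 0.0]
finger_gap: 42.8
grip_force: 0.0
```

Emit:
step_arm(
  targets=[
    [[0,0,0,0,0,0.07],[0,0,-20,0,0,0.07],[0,0,-50,0,0,0.07],[0,0,-79,0,0,0.07],[0,0,-79,0,0,0.07],[0,0,-79,0,0,0.07]],
  ],
)

```text
time: 8.73
tool_pos: [509.2, -248.8, 76.5]
tcp_rot: [-179.7, -0.1, 86.2]
ft_force: [0.0, 0.4, 0.8]
finger_gap: 42.6
grip_force: 0.0
```

Emit:
step_arm(
  targets=[
    [[0,10,0,0,0,0.1],[0,20,0,0,0,0.1],[0,27,0,0,0,0.1],[0,33,0,0,0,0.1],[-1,39,0,0,0,0.1],[-1,44,0,0,0,0.1],[-1,49,0,0,0,0.1],[-1,49,0,0,0,0.1]],
  ],
)

```text
time: 9.4
tool_pos: [510.6, -200.1, 78.9]
tcp_rot: [179.9, 0.0, 91.9]
ft_force: [-0.1, -1.3, 1.0]
finger_gap: 42.8
grip_force: 0.6
```

Emit:
step_arm(
  targets=[
    [[0,-25,0,0,0,0],[0,-40,30,0,0,0],[0,-40,70,0,0,0],[-30,-40,90,0,0,-0.12],[-70,-40,90,0,0,-0.24],[-110,-40,90,0,0,-0.36]],
  ],
)

```text
time: 9.9
tool_pos: [400.0, -240.7, 169.6]
tcp_rot: [179.9, -0.0, 71.0]
ft_force: [-1.6, -0.8, -0.0]
finger_gap: 42.6
grip_force: 0.0
```

```bash
python3 - <<'E'
from h import *
s=cartons(split=177); print(r.sense()["tool_pos"],r.sense()["tcp_rot"])
cv2.imwrite("pics/p5.png",cv2.resize(s["img"][120:230,220:470],None,fx=3.2,fy=3.2,interpolation=cv2.INTER_CUBIC))
E
```

```text
z 42 px [349.1 160.4] C [ 620.3 -125. ] rect [ 620.1 -123.4   86.2  244.1    0.7] yaw(midline) 1.4 yends [  -3.4 -244.6]
z 86 px [350.7 193.4] C [ 508.9 -127.6] rect [ 508.6 -130.1   83.   121.4    0.6] yaw(midline) 2.9 yends [ -69.5 -187.6]
[ 391.64793233 -238.21911765  165.48201622] [-1.79492320e+02 -6.12314069e-02  7.04369145e+01]
```

View pics/p5.png

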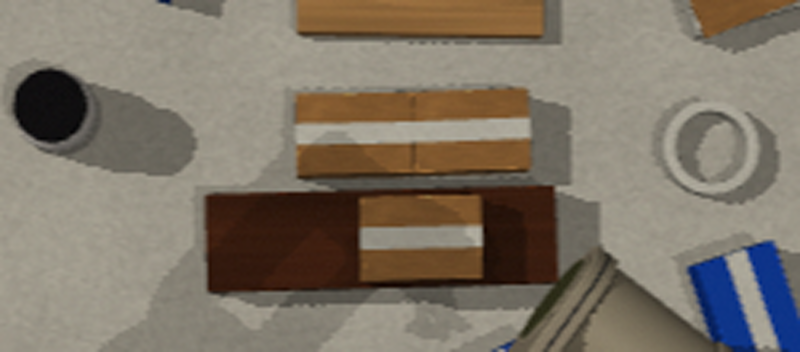

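c is now at (509, -129), and its crop position (421, 237) has it square in front of the joint. Next I get behind it with wide-open fingers.

Emit:
step_arm(
  targets=[
    [[0,10,0,0,0,-0.12],[5,25,0,0,0,-0.24],[10,40,0,0,0,-0.36],[15,55,0,0,0,-0.48],[20,70,0,0,0,-0.6],[25,85,0,0,0,-0.72],[30,100,0,0,0,-0.84],[30,112,0,0,0,-0.96],[30,112,0,0,0,-1.08],[30,112,0,0,0,-1.19],[30,112,0,0,0,-1.19],[30,112,0,0,0,-1.19]],
  ],
  fingers=-0.9,
)

```text
time: 10.95
tool_pos: [429.7, -128.2, 167.7]
tcp_rot: [-179.9, 0.1, 3.3]
ft_force: [0.4, -0.8, 0.6]
finger_gap: 81.2
grip_force: 0.0
```

Emit:
step_arm(
  targets=[
    [[0,0,-30,0,0,-0.02],[0,0,-60,0,0,-0.02],[0,0,-92,0,0,-0.02],[0,0,-92,0,0,-0.02],[0,0,-92,0,0,-0.02]],
  ],
)

```text
time: 11.37
tool_pos: [428.2, -127.9, 74.7]
tcp_rot: [-179.9, 0.3, 2.1]
ft_force: [-0.5, 0.3, 0.3]
finger_gap: 81.4
grip_force: 0.0
```

Emit:
step_arm(
  targets=[
    [[10,0,0,0,0,0],[20,0,0,0,0,0],[29,0.5,0,0,0,0],[37,1,0,0,0,0],[45,1,0,0,0,0],[53,1,0,0,0,0],[61,2,0,0,0,0],[69,2,0,0,0,0],[77,2,0,0,0,0],[84,3,0,0,0,0],[90,3,0,0,0,0],[90,3,0,0,0,0]],
  ],
)

```text
time: 12.37
tool_pos: [521.6, -125.6, 76.3]
tcp_rot: [180.0, -0.1, 2.0]
ft_force: [0.1, -0.0, 0.5]
finger_gap: 81.2
grip_force: 0.0
```

```bash
python3 - <<'E'
from h import *
s=vision.snapshot("side"); print({k:r.sense()[k].round(1) for k in("tool_pos","tcp_rot","ft_force")})
cv2.imwrite("pics/p6.png",cv2.resize(s["img"][130:300,270:480],None,fx=3.2,fy=3.2,interpolation=cv2.INTER_CUBIC))
E
```

```text
{'tool_pos': array([ 521.1, -125.6,   76.2]), 'tcp_rot': array([-1.8e+02, -1.0e-01,  2.0e+00]), 'ft_force': array([ 0.7, -0.4,  0.1])}
```

View pics/p6.png

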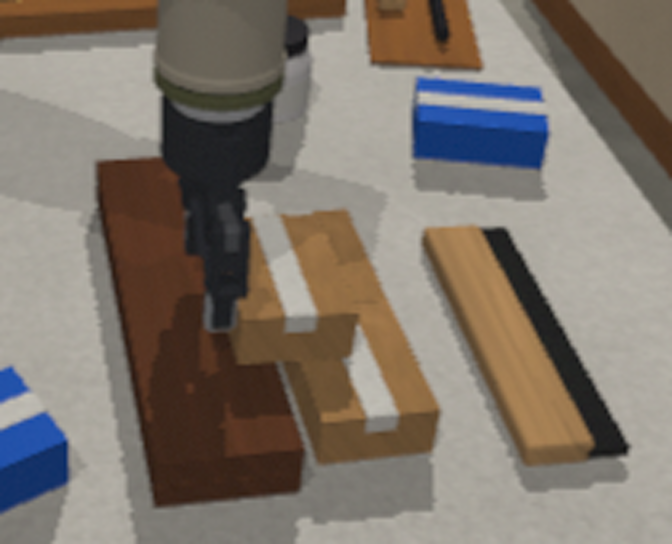

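c lies flat, pushed square by the fingers at crop (220, 320), and bridges the planks and the row. I finish the push slowly, then retreat and check.

Emit:
step_arm(
  targets=[
    [[6,0,0,0,0,0],[12,0,0,0,0,0],[18,0.5,0,0,0,0],[24,1,0,0,0,0],[29,1,0,0,0,0],[33,1,0,0,0,0],[36,1,0,0,0,0],[39,1.5,0,0,0,0],[42,1.5,0,0,0,0],[44,1.5,0,0,0,0],[44,1.5,0,0,0,0]],
  ],
)

```text
time: 13.33
tool_pos: [564.7, -124.2, 76.5]
tcp_rot: [180.0, -0.0, 2.0]
ft_force: [0.8, -0.2, 0.3]
finger_gap: 81.3
grip_force: 0.0
```

Emit:
step_arm(
  targets=[
    [[-20,0,0,0,0,0],[-40,0,20,0,0,0],[-60,0,60,0,0,0],[-90,-30,90,0,0,0],[-120,-60,90,0,0,0],[-150,-90,90,0,0,0],[-150,-120,90,0,0,0],[-150,-150,90,0,0,0]],
  ],
)

```text
time: 14.0
tool_pos: [412.5, -276.4, 167.5]
tcp_rot: [179.9, -0.1, 1.9]
ft_force: [0.5, 0.3, -0.0]
finger_gap: 81.2
grip_force: 0.0
```

```bash
python3 - <<'E'
from h import *
s,H,S,V,tape,card=look(); print(r.sense()["tool_pos"])
b=max(blobs(roi(card|((S<60)&(V>150)),270,136,410,176)*1,200),key=len)
for c in range(306,396,3):
    y=np.where(roi(card,270,130,410,178)[:,c])[0]
    if len(y)>8: print(c,y.min(),y.max(),*(cast(s,[[c,y.min()-.5],[c,(y.min()+y.max())/2],[c,y.max()+.5]],z).round(1)[:,0] for z in((42,84))),"y",cast(s,[[c,160]],84)[0,1].round(1))
cv2.imwrite("pics/p7.png",cv2.resize(s["img"][130:190,280:400],None,fx=6,fy=6,interpolation=cv2.INTER_CUBIC))
E
```

```text
[ 413.20343364 -280.94697917  167.85813924]
315 149 173 [658.4 617.  575.7] [651.9 611.5 571.3] y -12.6
318 149 172 [658.5 618.8 579.1] [652.  613.3 574.7] y -22.2
321 149 173 [658.7 617.2 575.9] [652.1 611.8 571.6] y -31.8
324 149 173 [658.8 617.4 576. ] [652.2 611.9 571.7] y -41.4
327 149 172 [658.9 619.1 579.5] [652.3 613.6 575. ] y -51.0
333 148 172 [662.5 621.  579.7] [655.8 615.5 575.3] y -70.2
336 147 171 [665.9 624.5 583.1] [659.2 618.8 578.6] y -79.8
339 147 172 [666.1 622.9 579.9] [659.3 617.3 575.5] y -89.5
342 147 172 [666.2 623.1 580.1] [659.4 617.4 575.6] y -99.1
345 147 171 [666.3 624.8 583.5] [659.6 619.2 578.9] y -108.7
348 147 172 [666.5 623.3 580.3] [659.7 617.7 575.8] y -118.3
351 147 172 [666.6 623.4 580.4] [659.8 617.8 575.9] y -127.9
354 130 172 [723.4 651.8 580.5] [715.1 645.4 576.1] y -137.6
357 130 172 [723.5 651.9 580.7] [715.2 645.5 576.2] y -147.2
360 130 172 [723.6 652.  580.8] [715.3 645.6 576.3] y -156.8
363 130 172 [723.8 652.1 580.9] [715.5 645.7 576.4] y -166.4
366 130 172 [723.9 652.3 581. ] [715.6 645.9 576.5] y -176.1
384 130 172 [724.7 653.  581.7] [716.4 646.6 577.2] y -233.9
```

View pics/p7.png

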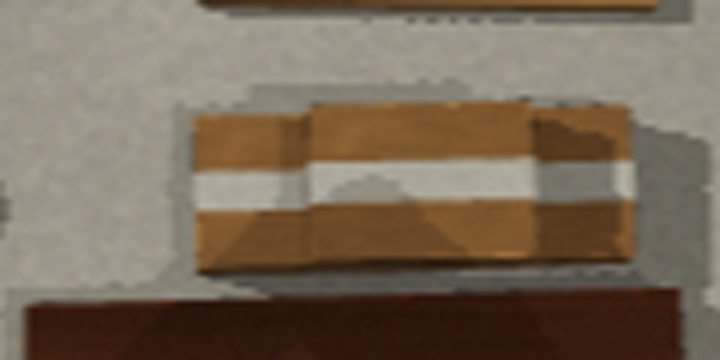

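The picture shows c at crop columns 311–534. Its centre is near (618, -126) mm against the joint at (620, -124), and it lies flat, square and clear of the planks. The arm is well away, so I hand in.

```bash
python3 -c "
from bench import r
print(r.hand_in())"
```

```text
the job is handed in; nothing more can be done
None
```

The job is handed in, verdict not shown: by the last top view, cartons a and b touch in a straight row and carton c lies flat and square across their joint, within about 3 mm and clear of the planks; the tub, tape roll and squeegee were not touched.

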